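Pull the orange-lipped board tray forward with the hook

ROBOT

A 6-joint arm with a two-finger parallel gripper is mounted at the origin on the work surface. World frame = base frame: x ahead of the robot, y to its left, z up, the work surface at z = 0. Lengths are in m, angles in rad, forces in N, time in s.
With the tool pointing down it reaches from about 0.375 to 0.925 m from the base axis. Payload 5.7 kg.
Tool frame: the origin (TCP) lies between the finger pads; the fingertips stand 8 mm ahead of it and the grasp point (between the pads) lies 11 mm behind it; z points along the fingers, y is the direction in which the jaws open and shut (so a half turn about z gives the same grasp; the last joint's range is limited). The gripper opens to 85 mm and grips with 20 to 120 N. Pads are 22 mm wide; open, the fingers measure 114 mm over their backs; the gripper's body (76 mm by 85 mm) begins 54 mm behind the grasp point. The pads swing forward as they close: fully open they stand 13 mm farther back than shut.
Start: joints at [-0.115, 0.359, 1.51, -0, 1.272, -0.115], TCP at [0.6, -0, 0.239] pointing down, gripper open.
Joint ranges: [-2.97, 2.97], [-1.01, 2.36], [0.21, 2.38], [-0.96, 4.11], [0.2, 2.71], [-2.98, 2.98]. Speed limits (rad/s): [2.39, 2.39, 3.14, 3.14, 3.14, 3.14].

INTERFACE

Orientations are given as a unit quaternion [x, y, z, w].
In Python, from rig import env gives the robot as it stands.
- The arm moves only by the tool apply_moves, never from a script. Its arguments are lists of equal length, an entry for each row: "claw": the finger opening in mm, from 0 to 85.4; "slide": the shift along the tool's x, y, z in units of 0.5 m (1.0 is 0.5 m), a list of three; "rot": the turn, a rotation vector about the tool's x, y, z in units of 90 degrees (1.0 is 90 degrees), a list of three. A call has 1 to 10 rows; each row shifts and turns the commanded pose from where the row before left it, along the tool's axes as they then stand; what a row does not reach is not made up. A row lasts 1/8 s, in which the tool goes at most 62.5 mm and 10.7 degrees, less where a joint would pass 70% of its speed; a pose out of reach is approached as far as the arm can. A call with a number of a shift or a turn outside -1 to 1 is refused whole. A call with a gripper value outside its range is refused whole. The fingers move at their own pace and stop on an object; "newtons" is the grip in N (left out, the last holds). Time passes only in rows, so rows that do not move let the fingers close. It gives the time, the measured TCP pose, the force and the opening at its end, in the units of the state.
- env.observe(): the state, without advancing time (a new reading comes with each control period).
- env.camera(name): name is "scene" or "side" or "wrist"; returns a dict with "img" (384x512x3 uint8, red, green, blue), "range_z" (384x512 float32, m along the optical axis (not along the pixel's ray), 0 where there is no reading), "intrinsics" (3x3 intrinsics, pixels), "rvec" (rotation vector, rad) and "tvec" (3), from world to camera coordinates, as OpenCV has them; the wrist camera has in their place "tool_from_camera" (4x4, takes a point from camera to tool coordinates, whose origin is the TCP and whose axes are the flange's). Camera axes: x right, y down, z forward; pixel columns grow to the right and rows downward; lengths in m; the calibration is good to about 2 mm. A picture is of the moment at which its call begins: read the wrist's pose just before it.
- env.close_job(): hands the job in, once; it reports no verdict.
The state is a dict: "clock": time; "joint_positions": joint angles; "qd": joint speeds; "joint_torque": joint torques, N m; "ee_pos": TCP position; "tcp_rot": TCP orientation; "contact_force": force on the tool from outside, world axes, zero at the start; "moment": the same for the moment, N m; "finger_gap": opening from 0.0 (shut) to 1.0 (fully open).
Only numpy, scipy, OpenCV 4.12 (cv2) and the standard library are available. Lean on these libraries where they do the work, as an engineer would, in place of code of your own. Each camera call takes 0.05 s, during which the arm holds its last target.

TASK

Pick up the red-handled pull hook, hook its claw over the front lip of the orange-lipped board tray deep in the shelf and drag the tray straight forward until its front wall stands on the yellow strip along the shelf's front edge, square to the shelf and not past the edge. Touch the tray with the hook only, leave the blue-lipped tray where it is, then stand the hook on its foot on the green bench top again and let go.

Things in the scene. Friction and masses are not known exactly. Their poses are not given: they have to be found in the camera images.
- hook: Loose pull hook, 0.22 kg, mm. Origin: centre of foot underside; z up, x along shank to claw. Steel foot 56 x 50 x 8. Red upright handle 30 (x) by 26 (y), z 8 to 88; grip from above across y, at about z 62. Steel shank, 10 wide, z 34 to 44, from handle to claw: a downward plate 8 (x) by 36 (y), x 111 to 119, z 44 down to its tip at z 4. Stands on the bench before the shelf.
- tray_orange: Tray to pull: loose, black, ORANGE front lip, in one of 3 lanes, about square to the shelf. 200 (x) by 120 (y) by 55 mm, 0.3 to 0.65 kg. Origin: foot of the front wall's outer face, mid-width; x to its far end. Front wall x 0 to 5, lip on it x -5 to 5, top z 55. Inside empty from x 5 to 68 down to z 5, then boards up to z 27. Dry friction, 1 to 7 N; stops with the pull.
- tray_blue: Bystander: loose tray of the same shape and size (200 x 120 x 55 mm) with a BLUE front lip, in another lane. Origin: foot of the front wall's outer face, mid-width; x to its far end. The third lane holds a closed cardboard carton, 200 x 120 x 50 mm. About 30 mm lies between neighbours.
- shelf: Fixed grey shelf, 340 (x) by 480 (y) mm, turned a little. Origin: middle of the front edge, at bench height; x points into the shelf, away from the robot. Floor top z 30. Yellow strip along the open front edge, x 0 to 45. Lanes at about y -150, 0, 150; front walls start between x 100 and 135. Roof only beyond x 230, underside z 130.
There are look-alikes about, which are no part of the job. What is shaped like the hook but pink is not meant. What is shaped like the tray_orange but turquoise is not meant.

How it is judged:
By the outcome, as a careful person would: the job done as asked, in the order asked, and still so for the second after the job is handed in, with the robot touching nothing.
It also fails if it takes over 53 s, if anything falls off the work surface, if the arm or the gripper's body presses on something with over 40 N, if the wrist force passes 120 N, or if a joint passes its speed limit or range.

## Working session

There is one attempt and no reset: what is moved stays moved. The work goes in short steps, Python scripts to look and compute and a tool call to move; the robot and the scene stay as the last step left them, time stands still between calls to the robot, and variables do not carry over. Pictures are saved under pics/ and viewed, and the job is handed in when it is done.

Besides the shell and the picture viewer there is one more tool, called after ">>>" in YAML: its name, and indented under it one key for each argument. apply_moves: Moves the arm, as the interface text tells. Shifts and turns lie within -1 to 1; 1 stands for 0.5 m of shift or 90 degrees of turn. Its arguments: {"type":"object","properties":{"claw":{"type":"array"},"slide":{"type":"array"},"rot":{"type":"array"},"newtons":{"type":"number"}},"required":["claw","slide","rot"]}

```bash
mkdir -p pics; ls; cat > h.py <<'E'
import numpy as np, cv2
from scipy.spatial.transform import Rotation as R
from rig import env
def shot(name,fn=None):
    s=env.observe(); c=env.camera(name)
    K=np.array(c["intrinsics"]);d=c["range_z"]
    v,u=np.mgrid[0:d.shape[0],0:d.shape[1]]
    P=np.stack([(u-K[0,2])/K[0,0]*d,(v-K[1,2])/K[1,1]*d,d],-1)
    if name=="wrist":
        T=np.array(c["tool_from_camera"]);P=P@T[:3,:3].T+T[:3,3]
        P=R.from_quat(s["tcp_rot"]).apply(P.reshape(-1,3)).reshape(P.shape)+np.array(s["ee_pos"])
    else:
        M=cv2.Rodrigues(np.array(c["rvec"],float))[0];P=(P-np.array(c["tvec"]).ravel())@M
    P[d==0]=np.nan
    if fn: cv2.imwrite("pics/"+fn,c["img"][...,::-1])
    np.savez("/tmp/%s.npz"%name,img=c["img"],P=P)
    return c["img"],P,s
E
python3 - <<'E'
from h import *
print(env.observe())
shot("scene","s0.png");shot("side","d0.png");shot("wrist","w0.png")
E
```

```text
pics
{'clock': 0.0, 'joint_positions': array([-1.15116320e-01,  3.59549671e-01,  1.51143130e+00,  2.79925861e-05,
        1.27249306e+00, -1.15117963e-01]), 'qd': array([ 1.89964763e-04, -4.96926979e-05,  1.64084796e-04, -8.95304814e-04,
       -3.07604245e-04,  2.08768765e-04]), 'joint_torque': array([ 1.96551155e-03, -5.27614331e+01, -2.78626120e+01, -6.37880498e-05,
        1.32890840e-02, -2.81424428e-05]), 'ee_pos': array([5.99338813e-01, 6.88153686e-05, 2.38427404e-01]), 'tcp_rot': array([ 7.07108805e-01,  7.07104131e-01, -5.73882107e-04, -7.45477638e-04]), 'contact_force': array([-0.29349048,  0.08694431,  0.85955488]), 'moment': array([ 0.00012669, -0.0258202 , -0.02043097]), 'finger_gap': 0.9970754304249351}
```

View pics/s0.png

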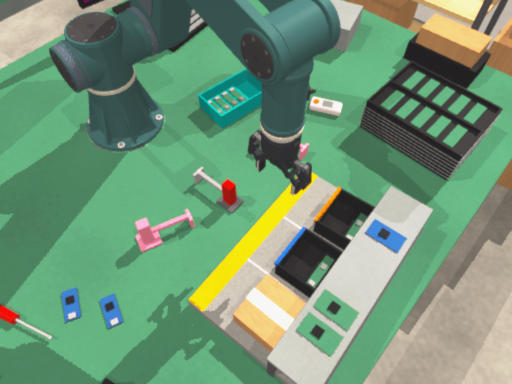

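View pics/d0.png

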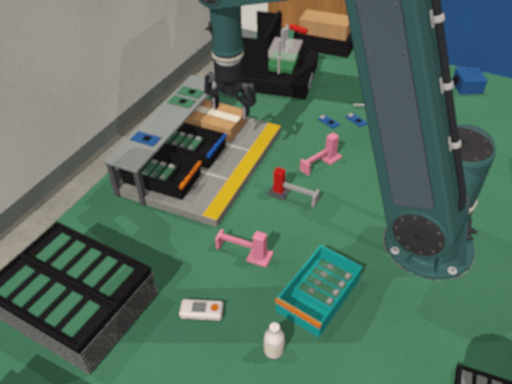

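View pics/w0.png

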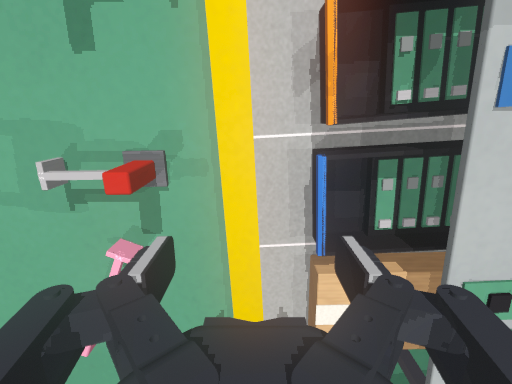

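Candidates for the hook are the red one at wrist (130,178) / scene (230,192), and pink look-alikes at scene (148,235) and (300,150). Candidates for the tray are the orange-lipped one at wrist (331,60) / scene (327,208), the blue-lipped one at (290,245), and a turquoise tray at scene (230,97). I choose the red hook and the orange-lipped black tray, and measure them next.

```bash
python3 - <<'E'
from h import *
z=np.load("/tmp/wrist.npz");img=z["img"];P=z["P"]
cv2.imwrite("pics/crop0.png",cv2.resize(img[0:280,0:480][:, :, ::-1],None,fx=1.6,fy=1.6))
hsv=cv2.cvtColor(img,cv2.COLOR_RGB2HSV);H,S,V=[hsv[...,i].astype(int) for i in range(3)]
ok=np.isfinite(P[...,0])
def rect(m,name,zr):
    m=m&ok&(P[...,2]>zr[0])&(P[...,2]<zr[1])
    # largest comp
    n,l,st,_=cv2.connectedComponentsWithStats(m.astype(np.uint8))
    k=1+np.argmax(st[1:,4]); m=l==k
    q=P[m][:,:3]; r=cv2.minAreaRect((q[:,:2]*1000).astype(np.float32))
    print(name,m.sum(),"c",np.round(r[0],1),"wh",np.round(r[1],1),"a",round(r[2],2),"z",np.round(np.percentile(q[:,2],[2,50,98])*1000,1)); 
    return m
red=rect(((H<5)|(H>175))&(S>180),"red top",(.083,.095))
rect((H>8)&(H<20)&(S>200)&(V>150),"orange lip",(.078,.095))
rect((H>100)&(H<120)&(S>180),"blue lip",(.078,.095))
y=rect((H>22)&(H<33)&(S>180),"yellow",(.02,.04))
rect((S<60)&(np.arange(512)[None,:]<170)&(np.arange(384)[:,None]<230)&(np.arange(384)[:,None]>140),"shank",(.033,.06))
rect((S<60)&(np.arange(512)[None,:]<170)&(np.arange(384)[:,None]<230)&(np.arange(384)[:,None]>140),"foot",(.004,.02))
# yellow front edge line
u=[];f=[]
for r in range(5,310,3):
    c=np.where(y[r])[0]
    if len(c)>10: u.append(P[r,c[1],:2]);f.append(P[r,c[-2],:2])
for a in(u,f):
    l=cv2.fitLine(np.array(a,np.float32)*1000,cv2.DIST_HUBER,0,.01,.01).ravel();print("edge",l,np.degrees(np.arctan2(l[1],l[0])))
E
```

```text
red top 583 c [449.   -1.4] wh [28.2 24.4] a 0.37 z [85.  87.6 89.3]
orange lip 675 c [672.7 116.4] wh [  6.2 110.6] a 4.97 z [83.1 84.7 86.3]
blue lip 11 c [672.8 -24.8] wh [ 2. 11.] a 19.88 z [84.  84.5 85.7]
yellow 11076 c [577.8 -22.2] wh [ 44.3 427.4] a 3.12 z [28.7 30.3 31.8]
shank 838 c [368.5  -8.9] wh [34.8 82.7] a 81.27 z [34.3 43.5 45.2]
foot 754 c [448.6  -2.5] wh [55.8 49.9] a 1.13 z [5.5 7.7 9.4]
edge [ 5.574954e-02 -9.984448e-01  5.560739e+02  7.923605e+00] -86.80412
edge [ 5.2013714e-02 -9.9864638e-01  5.9637286e+02  7.8485689e+00] -87.018486
```

View pics/crop0.png

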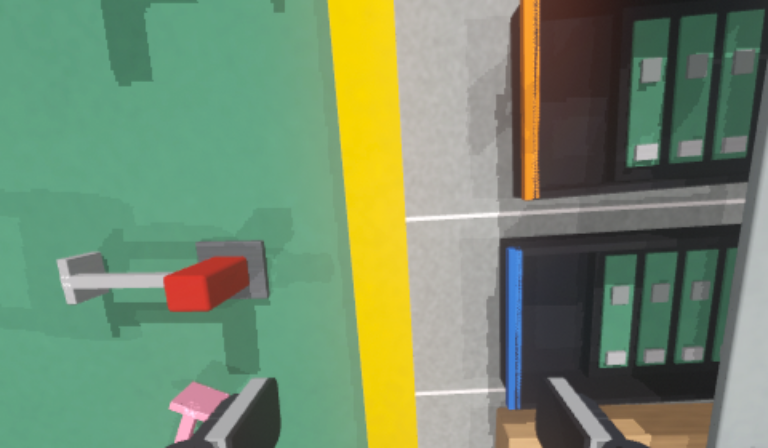

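>>> apply_moves:
  claw: [85,85,85]
  slide:
    - [0.1,0,-0.04]
    - [0.1,0,-0.04]
    - [0,0,0]
  rot:
    - [0,0,0]
    - [0,0,0]
    - [0,0,0]

```text
clock: 0.52
ee_pos: [0.6007, 0.1032, 0.2809]
tcp_rot: [0.706, 0.708, 0.002, 0.001]
contact_force: [0.4, -1.3, 0.0]
finger_gap: 0.997
```

```bash
cat > m.py <<'E'
from h import *
def masks(img):
    hsv=cv2.cvtColor(img,cv2.COLOR_RGB2HSV);H,S,V=[hsv[...,i].astype(int) for i in range(3)]
    return dict(red=((H<5)|(H>175))&(S>180),orange=(H>8)&(H<20)&(S>190)&(V>140),blue=(H>100)&(H<120)&(S>150),yellow=(H>22)&(H<33)&(S>180),grey=(S<60))
def rect(P,m,name,zr,k=True):
    m=m&np.isfinite(P[...,0])&(P[...,2]>zr[0])&(P[...,2]<zr[1])
    n,l,st,_=cv2.connectedComponentsWithStats(m.astype(np.uint8))
    if n<2: print(name,"none");return m
    m=l==1+np.argmax(st[1:,4]); q=P[m]
    r=cv2.minAreaRect((q[:,:2]*1000).astype(np.float32)); mu=q[:,:2].mean(0)
    w,v=np.linalg.eigh(np.cov((q[:,:2]-mu).T)); 
    print(name,m.sum(),"c",np.round(r[0],1),"wh",np.round(r[1],1),"a",round(r[2],2),"mean",np.round(mu*1000,1),"pca",round(float(np.degrees(np.arctan2(v[1,1],v[0,1]))),2),"z",np.round(np.percentile(q[:,2],[2,50,98])*1000,1)); return m
E
python3 - <<'E'
from m import *
img,P,s=shot("wrist","w1.png");print(s["clock"],s["ee_pos"],s["tcp_rot"])
M=masks(img)
rect(P,M["orange"],"orange",(.08,.09));rect(P,M["blue"],"blue",(.08,.09));y=rect(P,M["yellow"],"yellow",(.02,.04))
# lip line left edge
for n,m in(("orange",M["orange"]&(P[...,2]>.08)),("blue",M["blue"]&(P[...,2]>.08)),("yellow",y)):
  a=[];b=[]
  for r in range(3,381):
    c=np.where(m[r])[0]
    if len(c)>3: a.append(P[r,c[0],:2]);b.append(P[r,c[-1],:2])
  for q in(a,b):
    if len(q)<8: continue
    q=np.array(q,np.float32)*1000
    l=cv2.fitLine(q,cv2.DIST_HUBER,0,.01,.01).ravel();print(n,np.round(l,3),q[:,1].min(),q[:,1].max(),np.degrees(np.arctan2(-l[0],l[1])))
E
```

```text
0.525 [0.60067844 0.10324317 0.28085066] [7.05748255e-01 7.08460836e-01 1.52918032e-03 5.52708884e-04]
orange 384 c [671.8 119.4] wh [  5.4 118.2] a 5.11 mean [671.7 121. ] pca 94.83 z [83.3 84.8 86.3]
blue 421 c [674.2 -30.9] wh [  9.  118.2] a 3.19 mean [672.9 -25.6] pca 92.78 z [83.3 84.7 86.3]
yellow 6715 c [575.7  17.2] wh [ 44.  374.2] a 3.08 mean [574.5  42.5] pca 93.2 z [28.8 30.3 31.9]
orange [ 7.70000e-02 -9.97000e-01  6.68683e+02  1.35111e+02] 62.37878 178.22005 -175.60869
orange [ 9.00000e-02 -9.96000e-01  6.73564e+02  1.23249e+02] 62.262253 178.23355 -174.84732
blue [6.6300e-01 7.4900e-01 7.3741e+02 3.9156e+01] -89.49975 124.26889 -41.505707
blue [8.08000e-01 5.89000e-01 7.76606e+02 4.05020e+01] -89.84531 124.64442 -53.925755
yellow [ 5.50000e-02 -9.98000e-01  5.53554e+02  3.59300e+01] -168.40964 203.97331 -176.83847
yellow [ 5.3000e-02 -9.9900e-01  5.9428e+02  6.7870e+01] -167.44356 203.94038 -176.94841
```

View pics/w1.png

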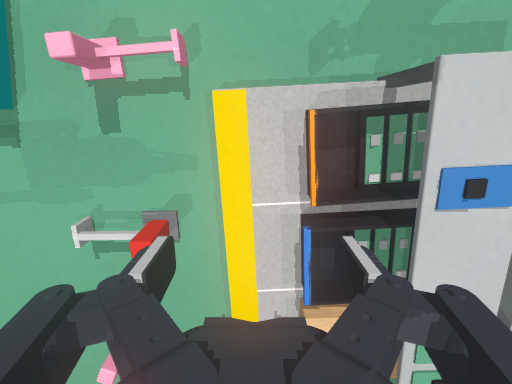

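```bash
python3 - <<'E'
from m import *
z=np.load("/tmp/wrist.npz");img=z["img"];P=z["P"];M=masks(img)
roi=np.zeros(img.shape[:2],bool);roi[205:255,60:185]=1
rect(P,M["red"]&roi,"red",(.082,.095));rect(P,M["grey"]&roi,"shank+claw",(.040,.048));rect(P,M["grey"]&roi,"foot",(.004,.02))
m=M["grey"]&roi&(P[...,2]>.04)&(P[...,2]<.048)
q=P[m]*1000
c=q[q[:,0]<342];s=q[(q[:,0]>350)&(q[:,0]<425)]
print(len(c),c[:,:2].mean(0),c.min(0),c.max(0))
l=cv2.fitLine(s[:,:2].astype(np.float32),cv2.DIST_HUBER,0,.01,.01).ravel();print(l,np.degrees(np.arctan2(l[1],l[0])))
E
```

```text
red 198 c [448.5   1.8] wh [27.9 18.7] a 2.03 mean [446.2   4.8] pca -154.73 z [82.9 87.4 89.1]
shank+claw 542 c [375.3  -9.2] wh [35.5 95.7] a 82.56 mean [367.4  -2.8] pca -179.17 z [40.5 43.6 45.3]
foot 502 c [448.5  -1.3] wh [55.7 48.7] a 0.85 mean [455.1   7.5] pca 152.72 z [4.6 7.7 9.5]
168 [334.64136163  -3.15371191] [328.64073281 -21.64849196  40.15159056] [341.6819329   14.08860297  45.70273408]
[ 9.9928713e-01  3.7751600e-02  3.8593195e+02 -2.3839104e+00] 2.1635213
```

>>> apply_moves:
  claw: [85,85,85,85,85,85]
  slide:
    - [-0.042,-0.061,0.04]
    - [-0.042,-0.061,0.04]
    - [-0.042,-0.061,0.04]
    - [-0.042,-0.061,0.04]
    - [-0.042,-0.061,0.04]
    - [0,0,0]
  rot:
    - [0,0,0]
    - [0,0,0]
    - [0,0,0]
    - [0,0,0]
    - [0,0,0]
    - [0,0,0]

```text
clock: 1.32
ee_pos: [0.4426, -0.0064, 0.1771]
tcp_rot: [0.708, 0.706, -0.002, -0.003]
contact_force: [0.5, -0.1, -0.5]
finger_gap: 0.996
```

>>> apply_moves:
  claw: [85,85,85,85,85,85,85,85,85,85]
  slide:
    - [0,0,0]
    - [0,0,0]
    - [0,0,0]
    - [0,0,0]
    - [0,0,0]
    - [0,0,0]
    - [0,0,0]
    - [0,0,0]
    - [0,0,0]
    - [0,0,0]
  rot:
    - [0,0,-0.112]
    - [0,0,-0.112]
    - [0,0,-0.112]
    - [0,0,-0.112]
    - [0,0,-0.112]
    - [0,0,-0.112]
    - [0,0,-0.112]
    - [0,0,-0.112]
    - [0,0,-0.112]
    - [0,0,0]

```text
clock: 2.58
ee_pos: [0.4482, -0.0054, 0.1794]
tcp_rot: [-0.005, 1.0, -0.0, 0.0]
contact_force: [0.1, 0.7, 0.2]
finger_gap: 0.995
```

```bash
python3 - <<'E'
from m import *
img,P,s=shot("wrist","w2.png");print(s["clock"],s["ee_pos"],R.from_quat(s["tcp_rot"]).as_matrix().round(4),s["joint_positions"])
M=masks(img)
rect(P,M["red"],"red",(.082,.095));
m=M["grey"]&(P[...,2]>.04)&(P[...,2]<.048)
rect(P,m,"steel",(.04,.048))
E
```

```text
2.575 [ 0.4482352  -0.00538141  0.17941848] [[-9.999e-01 -1.060e-02  6.000e-04]
 [-1.060e-02  9.999e-01 -2.000e-04]
 [-6.000e-04 -2.000e-04 -1.000e+00]] [-1.66234651e-01  2.12796425e-01  1.89969899e+00 -1.20709521e-04
  1.02851520e+00 -1.74753647e+00]
red 886 c [447.3  -2.3] wh [28.8 24.2] a 1.67 mean [446.7  -2.1] pca -177.95 z [85.5 87.5 88.9]
steel 1425 c [381.1  -3.7] wh [102.8  35.7] a 0.5 mean [369.5  -3.8] pca -179.04 z [42.2 43.7 45.1]
```

View pics/w2.png

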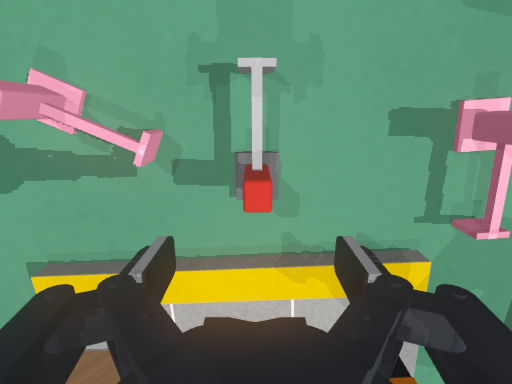

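The close view shows the red hook at (257,190) with its claw plate at (257,62). The pink hooks, left at (100,110) and right at (490,170), are clear of the open fingers. I'm descending and gripping.

>>> apply_moves:
  claw: [85,85,85,85,0,0,0,0]
  slide:
    - [0,0.006,0.065]
    - [0,0,0.065]
    - [0,0,0.065]
    - [0,0,0.062]
    - [0,0,0]
    - [0,0,0]
    - [0,0,0]
    - [0,0,0]
  rot:
    - [0,0,0]
    - [0,0,0]
    - [0,0,0]
    - [0,0,0]
    - [0,0,0]
    - [0,0,0]
    - [0,0,0]
    - [0,0,0]
  newtons: 70

```text
clock: 3.62
ee_pos: [0.4486, -0.0022, 0.052]
tcp_rot: [-0.006, 1.0, -0.0, 0.001]
contact_force: [0.2, -0.7, 6.3]
finger_gap: 0.298
```

>>> apply_moves:
  claw: [0,0,0]
  slide:
    - [0,0,0]
    - [0,0,0]
    - [0,0,0]
  rot:
    - [0,0,0]
    - [0,0,0]
    - [0,0,0]

```text
clock: 4.0
ee_pos: [0.4485, -0.0022, 0.0519]
tcp_rot: [-0.006, 1.0, -0.0, 0.001]
contact_force: [-0.8, -0.4, 7.1]
finger_gap: 0.294
```

>>> apply_moves:
  claw: [0,0,0,0,0]
  slide:
    - [0,0,-0.03]
    - [0,0,-0.07]
    - [0,0,-0.08]
    - [0,0,-0.08]
    - [0,0,0]
  rot:
    - [0,0,0]
    - [0,0,0]
    - [0,0,0]
    - [0,0,0]
    - [0,0,0]

```text
clock: 4.62
ee_pos: [0.4497, -0.0023, 0.1838]
tcp_rot: [-0.006, 1.0, -0.001, 0.003]
contact_force: [-0.3, 0.9, -2.6]
finger_gap: 0.297
```

>>> apply_moves:
  claw: [0,0,0,0,0,0,0,0,0]
  slide:
    - [0,0,0]
    - [0,0,0]
    - [0,0,0]
    - [0,0,0]
    - [0,0,0]
    - [0,0,0]
    - [0,0,0]
    - [0,0,0]
    - [0,0,0]
  rot:
    - [0,0,0.11]
    - [0,0,0.11]
    - [0,0,0.11]
    - [0,0,0.11]
    - [0,0,0.11]
    - [0,0,0.11]
    - [0,0,0.11]
    - [0,0,0.11]
    - [0,0,0.11]

```text
clock: 5.75
ee_pos: [0.4461, -0.0018, 0.1794]
tcp_rot: [0.699, 0.715, -0.001, -0.001]
contact_force: [-0.7, -0.2, -2.3]
finger_gap: 0.293
```

>>> apply_moves:
  claw: [0,0,0,0,0,0,0,0,0,0]
  slide:
    - [0,0,0]
    - [0,0,0]
    - [0,0,0]
    - [0,0,0]
    - [0,0,0]
    - [0,0,0]
    - [0,0,0]
    - [0,0,0]
    - [0,0,0]
    - [0,0,0]
  rot:
    - [0,0,0.11]
    - [0,0,0.11]
    - [0,0,0.11]
    - [0,0,0.11]
    - [0,0,0.11]
    - [0,0,0.11]
    - [0,0,0.11]
    - [0,0,0.11]
    - [0,0,0.1]
    - [0,0,0]

```text
clock: 7.0
ee_pos: [0.4463, -0.0018, 0.1796]
tcp_rot: [1.0, 0.03, -0.001, -0.0]
contact_force: [0.4, 0.2, -2.1]
finger_gap: 0.298
```

```bash
cat > hk.py <<'E'
from m import *
def look(fn):
    img,P,s=shot("wrist",fn);A=R.from_quat(s["tcp_rot"]).as_matrix()
    print(s["clock"],s["ee_pos"].round(4),"toolx yaw",np.degrees(np.arctan2(A[1,0],A[0,0])).round(2),"F",s["contact_force"].round(1),"j",s["joint_positions"].round(2),"gap",s["finger_gap"].round(3));print(A.round(4))
    return img,P,s,A
if __name__=="__main__":
    import sys
    img,P,s,A=look(sys.argv[1]);M=masks(img)
    T=(P-s["ee_pos"])@A*1000  # tool coords
    m=M["grey"]&(T[...,0]>20)&(T[...,0]<135)&(abs(T[...,1])<40)&(T[...,2]<40)&(T[...,2]>-15)
    q=T[m];print("steel n",len(q),q.min(0),q.max(0))
    c=q[q[:,0]>100];sh=q[(q[:,0]<95)]
    print("claw tool",c.mean(0) if len(c) else None,c.min(0) if len(c) else None,c.max(0) if len(c) else None)
    for a in range(20,130,10):
        b=q[(q[:,0]>=a)&(q[:,0]<a+10)]
        if len(b): print(a,len(b),b[:,1].mean().round(1),np.percentile(b[:,2],[5,50]).round(1))
    rect(P,M["orange"],"orange",(.08,.09))
E
python3 hk.py w3.png
```

```text
Traceback (most recent call last):
  File "hk.py", line 8, in <module>
    img,P,s,A=look(sys.argv[1]);M=masks(img)
              ~~~~^^^^^^^^^^^^^
  File "hk.py", line 4, in look
    print(s["clock"],s["ee_pos"].round(4),"toolx yaw",np.degrees(np.arctan2(A[1,0],A[0,0])).round(2),"F",s["contact_force"].round(1),"j",s["joint_positions"].round(2),"gap",s["finger_gap"].round(3));print(A.round(4))
                                                                                                                                                                             ^^^^^^^^^^^^^^^^^^^^^
AttributeError: 'float' object has no attribute 'round'
```

View pics/w3.png

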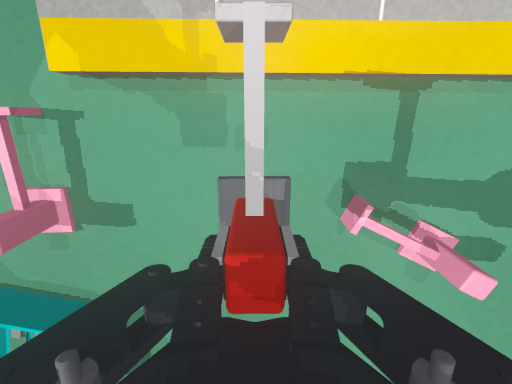

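```bash
sed -i 's/s\["finger_gap"\].round(3)/s["finger_gap"]/' hk.py; python3 hk.py w4.png
```

```text
7.05 [ 0.4465 -0.0019  0.1798] toolx yaw 3.6 F [ 0.4 -0.2 -2.3] j [-0.16  0.21  1.9  -0.    1.03  1.35] gap 0.29158892631206296
[[ 9.98e-01  6.28e-02 -2.20e-03]
 [ 6.28e-02 -9.98e-01  3.00e-04]
 [-2.10e-03 -4.00e-04 -1.00e+00]]
steel n 5949 [ 20.00463384 -19.14937758   5.61366122] [119.53589941  16.70130887  39.98143406]
claw tool [112.14494577  -1.31256843  11.93724922] [100.07273978 -19.14937758   5.73150779] [119.53589941  16.70130887  39.98143406]
20 314 -1.0 [7. 8.]
30 341 -1.1 [7. 8.]
40 359 -1.1 [7.  8.1]
50 361 -1.1 [7.1 8. ]
60 394 -1.3 [6.9 8. ]
70 424 -1.3 [6.9 7.9]
80 437 -1.3 [7. 8.]
90 460 -1.3 [6.9 8. ]
100 500 -1.3 [6.8 8. ]
110 2359 -1.3 [6.9 8.5]
orange none
```

>>> apply_moves:
  claw: [0,0,0,0,0,0,0]
  slide:
    - [0.0566,-0.0426,0]
    - [0.0566,-0.0426,0]
    - [0.0566,-0.0426,0]
    - [0.0566,-0.0426,0]
    - [0.0566,-0.0426,0]
    - [0,0,0]
    - [0,0,0]
  rot:
    - [0,0,0]
    - [0,0,0]
    - [0,0,0]
    - [0,0,0]
    - [0,0,0.008]
    - [0,0,0]
    - [0,0,0]

```text
clock: 7.98
ee_pos: [0.5812, 0.1125, 0.18]
tcp_rot: [1.0, 0.024, -0.001, 0.0]
contact_force: [-0.9, 0.8, -3.0]
finger_gap: 0.298
```

```bash
python3 hk.py w5.png; python3 - <<'E'
from m import *
img,P,s=shot("side","d5.png");M=masks(img);rect(P,M["orange"],"orange side",(.08,.09))
cv2.imwrite("pics/d5c.png",cv2.resize(img[60:260,80:320][:,:,::-1],None,fx=3,fy=3))
E
```

```text
7.975 [0.5812 0.1125 0.18  ] toolx yaw 2.81 F [-0.9  0.8 -3. ] j [ 0.07  0.41  1.59 -0.    1.14  1.6 ] gap 0.29751595548213533
[[ 9.988e-01  4.900e-02 -2.200e-03]
 [ 4.890e-02 -9.988e-01 -4.000e-04]
 [-2.200e-03  3.000e-04 -1.000e+00]]
steel n 5985 [ 20.06456141 -19.12250569   5.40648089] [119.43066402  16.60174845  39.96724086]
claw tool [112.08438285  -1.38502853  12.01760967] [100.02129721 -19.12250569   5.40648089] [119.43066402  16.60174845  39.96724086]
20 310 -1.0 [7.1 8.2]
30 339 -1.1 [7.  8.1]
40 357 -1.1 [7.1 8.1]
50 359 -1.1 [7.  8.1]
60 396 -1.3 [7.  8.1]
70 421 -1.3 [6.9 8. ]
80 440 -1.3 [7. 8.]
90 465 -1.3 [6.9 8. ]
100 526 -1.3 [6.8 8. ]
110 2372 -1.4 [7.  8.5]
orange 365 c [674.8  84.6] wh [ 4.5 48.5] a 4.92 mean [674.9  83.9] pca 94.57 z [83.4 84.6 86.2]
orange side 107 c [673.4 120.2] wh [ 10.3 115.5] a 4.29 mean [672.8 122.4] pca 94.21 z [80.7 86.3 89.7]
```

View pics/w5.png

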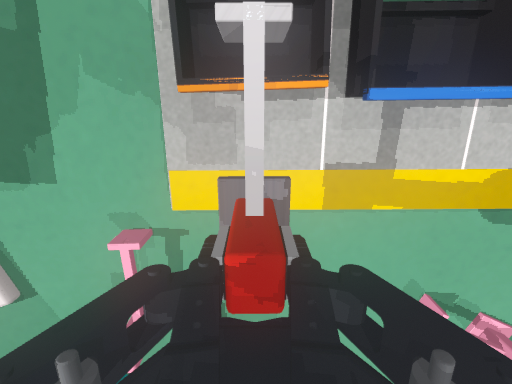

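View pics/d5c.png

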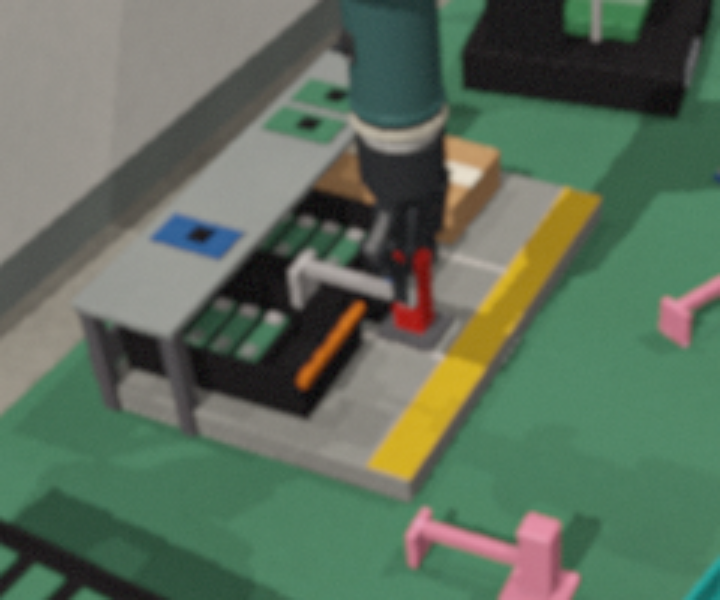

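Picture w5 shows the claw plate at (253,25), behind the orange lip at row 86 (x 178–328), central and clear of the blue tray. I'm lowering it into the empty front of the tray.

>>> apply_moves:
  claw: [0,0,0,0,0]
  slide:
    - [0,0,0.036]
    - [0,0,0.036]
    - [0,0,0.036]
    - [0,0,0.036]
    - [0,0,0]
  rot:
    - [0,0,0]
    - [0,0,0]
    - [0,0,0]
    - [0,0,0]
    - [0,0,0]

```text
clock: 8.7
ee_pos: [0.5804, 0.112, 0.1076]
tcp_rot: [1.0, 0.023, -0.002, 0.0]
contact_force: [-0.2, -0.7, -1.8]
finger_gap: 0.299
```

```bash
python3 hk.py w6.png; python3 - <<'E'
from m import *
img,P,s=shot("side","d6.png")
cv2.imwrite("pics/d6c.png",cv2.resize(img[60:260,80:320][:,:,::-1],None,fx=3,fy=3))
E
```

```text
8.7 [0.5804 0.112  0.1076] toolx yaw 2.68 F [-0.2 -0.7 -1.8] j [ 0.07  0.49  1.66 -0.    0.99  1.6 ] gap 0.2994436785393564
[[ 9.989e-01  4.680e-02 -3.700e-03]
 [ 4.680e-02 -9.989e-01 -3.000e-04]
 [-3.700e-03  2.000e-04 -1.000e+00]]
steel n 6420 [ 20.04764514 -39.74448718   5.44697578] [119.30252374  35.32029229  39.94219026]
claw tool [112.00028152  -1.19373456  12.14684188] [100.00881123 -19.21903457   5.44697578] [119.30252374  31.48502257  39.94219026]
20 312 -1.0 [7.2 8.1]
30 341 -1.1 [7. 8.]
40 360 -1.1 [7.1 8.1]
50 361 -1.1 [7. 8.]
60 396 -1.3 [7. 8.]
70 424 -1.3 [7.1 8.1]
80 435 -1.3 [7. 8.]
90 873 1.5 [7.2 8.9]
100 539 -0.2 [7. 8.]
110 2379 -1.4 [7.  8.5]
orange 1037 c [669.5 151.3] wh [ 5.6 55.4] a 4.26 mean [669.4 151.5] pca 94.85 z [83.3 84.7 86.1]
```

View pics/d6c.png

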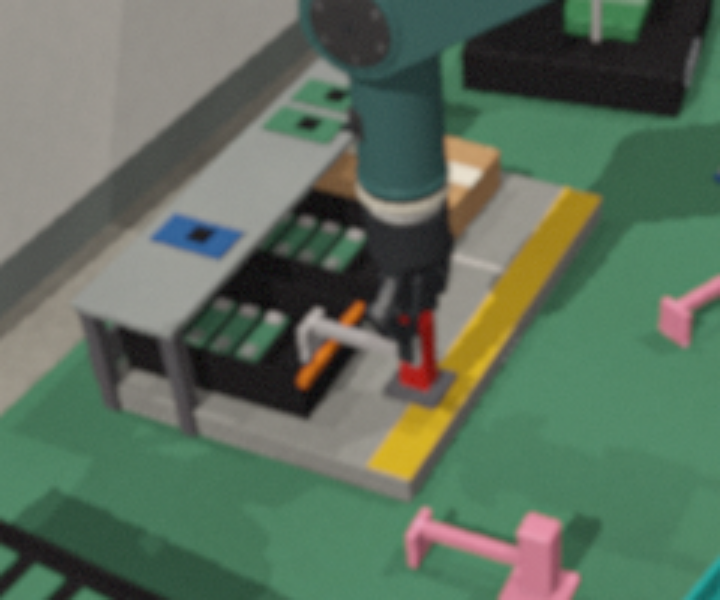

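View pics/w6.png

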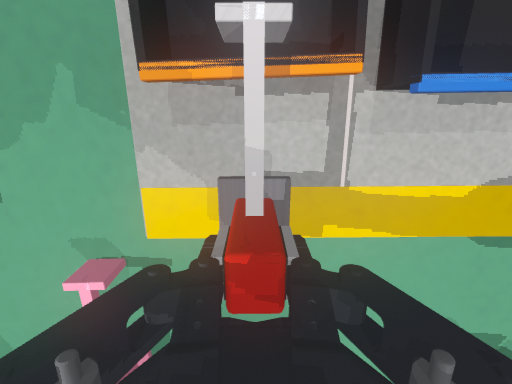

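Claw is hooked behind the lip with the shank clear above it (lip at row 68, claw at (253,25)). I'm pulling gently.

>>> apply_moves:
  claw: [0,0,0,0,0,0,0,0,0]
  slide:
    - [-0.01,0,0]
    - [-0.01,0,0]
    - [-0.01,0,0]
    - [-0.012,0,0]
    - [-0.015,0,0]
    - [-0.015,0,0]
    - [-0.015,0,0]
    - [-0.015,0,0]
    - [0,0,0]
  rot:
    - [0,0,-0.003]
    - [0,0,0]
    - [0,0,0]
    - [0,0,0]
    - [0,0,0]
    - [0,0,0]
    - [0,0,0]
    - [0,0,0]
    - [0,0,0]

```text
clock: 9.93
ee_pos: [0.5301, 0.1101, 0.1087]
tcp_rot: [1.0, 0.026, -0.001, 0.0]
contact_force: [0.9, -0.3, -1.5]
finger_gap: 0.296
```

```bash
cat > tr.py <<'E'
from hk import *
import sys
def meas(img,P):
  M=masks(img);ok=np.isfinite(P[...,0])
  for n,m,zr in(("orange",M["orange"],(.08,.09)),("blue",M["blue"],(.08,.09)),("yellow",M["yellow"],(.025,.036))):
    m=m&ok&(P[...,2]>zr[0])&(P[...,2]<zr[1])&(P[...,0]>.5)
    q=P[m][:,:2].astype(np.float32)*1000
    if n=="blue": q=q[q[:,1]<50]
    if len(q)<20: continue
    l=cv2.fitLine(q,cv2.DIST_HUBER,0,.01,.01).ravel()
    if l[1]<0:l[:2]*=-1
    nx=np.array([l[1],-l[0]]);d=(q-l[2:])@nx
    S=((q-[553.7,35.9])@np.array([[.9985,.0545]]).T).ravel();Sy=(q-[553.7,35.9])@np.array([-.0545,.9985])
    print(n,len(q),"yaw",np.degrees(np.arctan2(-l[0],l[1])).round(2),"shelf x",np.percentile(S,[2,50,98]).round(1),"shelf y",Sy.min().round(1),Sy.max().round(1),"d",np.percentile(d,[2,98]).round(1))
if __name__=="__main__":
  img,P,s,A=look(sys.argv[1]);meas(img,P)
E
python3 tr.py w7.png
```

```text
9.925 [0.5301 0.1101 0.1087] toolx yaw 2.97 F [ 0.9 -0.3 -1.5] j [0.08 0.43 1.78 0.   0.94 1.6 ] gap 0.29633736857010473
[[ 9.987e-01  5.190e-02 -1.600e-03]
 [ 5.190e-02 -9.987e-01 -1.000e-04]
 [-1.600e-03  0.000e+00 -1.000e+00]]
orange 1834 yaw 3.22 shelf x [81.9 84.2 86.6] shelf y 17.6 136.9 d [-2.3  2.4]
yellow 19715 yaw 2.92 shelf x [-0.  22.  42.5] shelf y -130.5 167.9 d [-22.1  20.5]
```

View pics/w7.png

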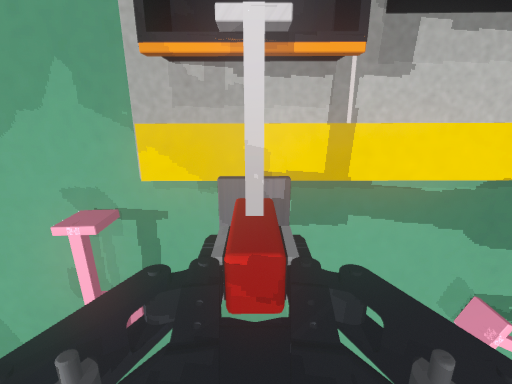

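The tray follows and has squared itself with the claw. Remaining pull is about 63 mm.

>>> apply_moves:
  claw: [0,0,0,0,0,0,0,0,0,0]
  slide:
    - [-0.01,0,0]
    - [-0.015,0,0]
    - [-0.015,0,0]
    - [-0.015,0,0]
    - [-0.015,0,0]
    - [-0.015,0,0]
    - [-0.015,0,0]
    - [-0.01,0,0]
    - [-0.006,0,0]
    - [0,0,0]
  rot:
    - [0,0,0]
    - [0,0,0]
    - [0,0,0]
    - [0,0,0]
    - [0,0,0]
    - [0,0,0]
    - [0,0,0]
    - [0,0,0]
    - [0,0,0]
    - [0,0,0]

```text
clock: 11.22
ee_pos: [0.4729, 0.1071, 0.1087]
tcp_rot: [1.0, 0.026, -0.0, 0.0]
contact_force: [0.0, 0.3, -2.5]
finger_gap: 0.295
```

```bash
python3 tr.py w8.png
```

```text
11.225 [0.4729 0.1071 0.1087] toolx yaw 2.97 F [ 0.   0.3 -2.5] j [0.08 0.37 1.9  0.   0.88 1.6 ] gap 0.2946418528707049
[[ 9.987e-01  5.180e-02 -9.000e-04]
 [ 5.180e-02 -9.987e-01 -0.000e+00]
 [-9.000e-04 -0.000e+00 -1.000e+00]]
orange 2130 yaw 3.07 shelf x [24.3 26.6 29.3] shelf y 17.9 137.1 d [-2.3  2.7]
yellow 19861 yaw 4.67 shelf x [-0.5 17.9 41.8] shelf y -116.2 167.7 d [-19.7  22.3]
```

View pics/w8.png

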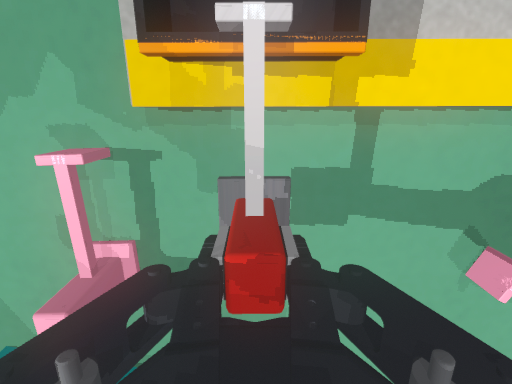

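>>> apply_moves:
  claw: [0,0,0,0]
  slide:
    - [-0.004,0,0]
    - [-0.004,0,0]
    - [-0.002,0,0]
    - [0,0,0]
  rot:
    - [0,0,0]
    - [0,0,0]
    - [0,0,0]
    - [0,0,0]

```text
clock: 11.78
ee_pos: [0.4684, 0.1069, 0.1088]
tcp_rot: [1.0, 0.026, -0.0, -0.0]
contact_force: [2.2, 0.0, -1.5]
finger_gap: 0.296
```

```bash
python3 tr.py w9.png
```

```text
11.775 [0.4684 0.1069 0.1088] toolx yaw 2.97 F [ 2.2  0.  -1.5] j [0.08 0.36 1.91 0.   0.87 1.6 ] gap 0.2960950689957274
[[ 9.987e-01  5.180e-02 -1.000e-04]
 [ 5.180e-02 -9.987e-01  0.000e+00]
 [-1.000e-04 -0.000e+00 -1.000e+00]]
orange 2078 yaw 3.13 shelf x [19.9 22.1 24.9] shelf y 17.9 137.0 d [-2.3  2.8]
yellow 18712 yaw 5.18 shelf x [-0.6 16.6 41.9] shelf y -114.9 168.1 d [-19.4  23.4]
```

>>> apply_moves:
  claw: [0,0,0,0,0,0,0,0]
  slide:
    - [0.012,0,0]
    - [0.012,0,0]
    - [0,0,0]
    - [0,0,-0.04]
    - [0,0,-0.05]
    - [0,0,-0.05]
    - [0,0,-0.02]
    - [0,0,0]
  rot:
    - [0,0,0]
    - [0,0,0]
    - [0,0,0]
    - [0,0,0]
    - [0,0,0]
    - [0,0,0]
    - [0,0,0]
    - [0,0,0]

```text
clock: 12.82
ee_pos: [0.4806, 0.1075, 0.189]
tcp_rot: [1.0, 0.026, 0.0, -0.0]
contact_force: [0.0, 1.0, -1.9]
finger_gap: 0.293
```

```bash
python3 tr.py w10.png; python3 - <<'E'
from tr import *
img,P,s=shot("scene","s10.png");meas(img,P);img,P,s=shot("side","d10.png");meas(img,P)
E
```

```text
12.825 [0.4806 0.1075 0.189 ] toolx yaw 2.97 F [ 0.   1.  -1.9] j [0.08 0.26 1.8  0.   1.08 1.6 ] gap 0.2933936010357556
[[ 9.987e-01  5.180e-02  8.000e-04]
 [ 5.180e-02 -9.987e-01  1.000e-04]
 [ 8.000e-04 -0.000e+00 -1.000e+00]]
orange 800 yaw 3.03 shelf x [19.9 22.2 24.5] shelf y 17.8 136.7 d [-2.2  2.3]
yellow 12443 yaw 4.88 shelf x [-0.6 17.6 42.1] shelf y -191.5 167.5 d [-20.6  23.5]
orange 70 yaw 2.25 shelf x [22.5 27.  31.1] shelf y 16.5 97.9 d [-4.1  4. ]
blue 185 yaw 3.57 shelf x [113.9 118.8 123.2] shelf y -135.5 -16.8 d [-4.7  4.3]
yellow 2255 yaw 4.22 shelf x [ 0.2 20.7 42.3] shelf y -308.2 134.6 d [-21.5  22.2]
orange 113 yaw 2.78 shelf x [19.5 23.9 30.3] shelf y 22.2 137.4 d [-4.5  6.6]
blue 89 yaw 0.51 shelf x [110.9 116.8 123.3] shelf y -127.3 -14.0 d [-5.3  7.8]
yellow 664 yaw 3.09 shelf x [ 1.3 16.1 38.7] shelf y -305.9 164.2 d [-14.7  22.6]
```

View pics/s10.png

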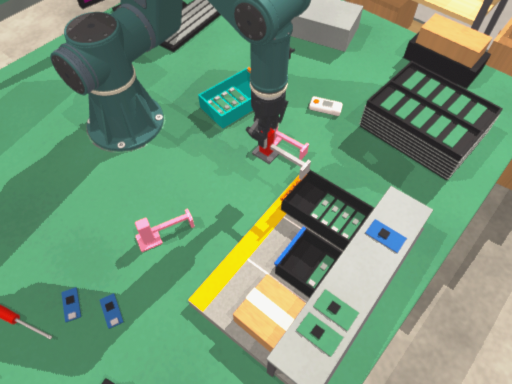

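The tray is placed: lip at shelf x about 22 mm, yaw 3.0–3.1° against the shelf's 3.1°. In s10 it stands on the strip at (300,190) and the blue tray is unmoved. Next I take the hook back to its spot and turn it.

>>> apply_moves:
  claw: [0,0,0,0]
  slide:
    - [-0.025,0.072,0]
    - [-0.025,0.072,0]
    - [-0.025,0.072,0]
    - [0,0,0]
  rot:
    - [0,0,0]
    - [0,0,0]
    - [0,0,0]
    - [0,0,0]

```text
clock: 13.48
ee_pos: [0.4472, -0.004, 0.1879]
tcp_rot: [1.0, 0.024, -0.001, 0.0]
contact_force: [0.1, -0.1, -1.1]
finger_gap: 0.297
```

>>> apply_moves:
  claw: [0,0,0,0,0,0,0,0,0]
  slide:
    - [0,0,0]
    - [0,0,0]
    - [0,0,0]
    - [0,0,0]
    - [0,0,0]
    - [0,0,0]
    - [0,0,0]
    - [0,0,0]
    - [0,0,0]
  rot:
    - [0,0,-0.11]
    - [0,0,-0.11]
    - [0,0,-0.11]
    - [0,0,-0.11]
    - [0,0,-0.11]
    - [0,0,-0.11]
    - [0,0,-0.11]
    - [0,0,-0.11]
    - [0,0,-0.11]

```text
clock: 14.6
ee_pos: [0.4484, -0.0015, 0.1881]
tcp_rot: [0.692, 0.722, -0.0, -0.001]
contact_force: [-0.2, 1.2, -1.8]
finger_gap: 0.293
```

>>> apply_moves:
  claw: [0,0,0,0,0,0,0,0,0,0]
  slide:
    - [0,0,0]
    - [0,0,0]
    - [0,0,0]
    - [0,0,0]
    - [0,0,0]
    - [0,0,0]
    - [0,0,0]
    - [0,0,0]
    - [0,0,0]
    - [0,0,0]
  rot:
    - [0,0,-0.11]
    - [0,0,-0.11]
    - [0,0,-0.11]
    - [0,0,-0.11]
    - [0,0,-0.11]
    - [0,0,-0.11]
    - [0,0,-0.11]
    - [0,0,-0.11]
    - [0,0,-0.1]
    - [0,0,0]

```text
clock: 15.85
ee_pos: [0.4485, -0.0016, 0.1882]
tcp_rot: [-0.002, 1.0, 0.0, -0.001]
contact_force: [-0.6, -0.6, -1.5]
finger_gap: 0.295
```

```bash
python3 hk.py w11.png|head -8
```

```text
15.85 [ 0.4485 -0.0016  0.1882] toolx yaw -179.78 F [-0.6 -0.6 -1.5] j [-0.16  0.2   1.89  0.    1.05 -1.73] gap 0.295135491475332
[[-1.0e+00 -3.8e-03 -1.0e-03]
 [-3.8e-03  1.0e+00  5.0e-04]
 [ 1.0e-03  5.0e-04 -1.0e+00]]
steel n 6045 [ 20.00331686 -17.67017828   5.01022177] [120.02280185  18.22493705  39.96064359]
claw tool [112.38841051   0.20625353  11.86763004] [100.03383546 -17.67017828   5.01022177] [120.02280185  18.22493705  39.96064359]
20 312 0.5 [7. 8.]
30 343 0.5 [7. 8.]
```

View pics/w11.png

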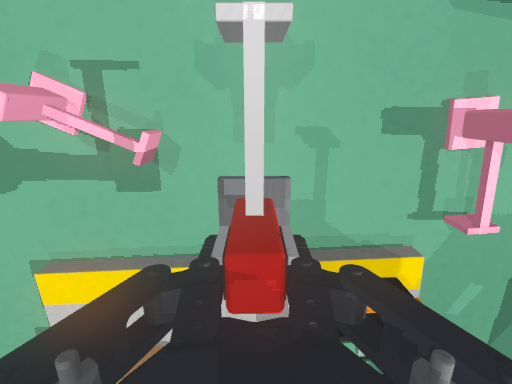

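Landing spot is clear, with the pink hooks far left and right. I'm lowering it.

>>> apply_moves:
  claw: [0,0,0,0,0,0,0]
  slide:
    - [0,0,0.06]
    - [0,0,0.08]
    - [0,0,0.07]
    - [0,0,0.04]
    - [0,0,0.012]
    - [0,0,0.006]
    - [0,0,0]
  rot:
    - [0,0,0]
    - [0,0,0]
    - [0,0,0]
    - [0,0,0]
    - [0,0,0]
    - [0,0,0]
    - [0,0,0]

```text
clock: 16.77
ee_pos: [0.4492, -0.0023, 0.0553]
tcp_rot: [-0.002, 1.0, -0.0, 0.001]
contact_force: [0.7, 0.2, -3.0]
finger_gap: 0.295
```

>>> apply_moves:
  claw: [0,0,0,0]
  slide:
    - [0,0,0.003]
    - [0,0,0.003]
    - [0,0,0.001]
    - [0,0,0]
  rot:
    - [0,0,0]
    - [0,0,0]
    - [0,0,0]
    - [0,0,0]

```text
clock: 17.27
ee_pos: [0.449, -0.0024, 0.052]
tcp_rot: [-0.002, 1.0, -0.0, 0.0]
contact_force: [-1.2, -0.1, 6.0]
finger_gap: 0.295
```

Foot is on the bench (+6 N). I'm releasing and rising.

>>> apply_moves:
  claw: [45,85,85,85,85,85,85,85,85]
  slide:
    - [0,0,0]
    - [0,0,0]
    - [0,0,0]
    - [0,0,0]
    - [0,0,-0.04]
    - [0,0,-0.08]
    - [0,0,-0.1]
    - [0,0,-0.1]
    - [0,0,0]
  rot:
    - [0,0,0]
    - [0,0,0]
    - [0,0,0]
    - [0,0,0]
    - [0,0,0]
    - [0,0,0]
    - [0,0,0]
    - [0,0,0]
    - [0,0,0]

```text
clock: 18.4
ee_pos: [0.4515, -0.0027, 0.2149]
tcp_rot: [-0.002, 1.0, -0.001, 0.004]
contact_force: [0.6, -0.6, -0.5]
finger_gap: 0.995
```

```bash
python3 - <<'E'
from tr import *
img,P,s,A=look("w12.png");M=masks(img);rect(P,M["red"],"red",(.082,.095))
rect(P,M["grey"]&(P[...,0]<.52),"steel",(.04,.048))
img,P,s=shot("scene","s12.png");meas(img,P);img,P,s=shot("side","d12.png");meas(img,P)
E
```

```text
18.4 [ 0.4515 -0.0027  0.2149] toolx yaw -179.73 F [ 0.6 -0.6 -0.5] j [-0.16  0.17  1.85  0.    1.11 -1.73] gap 0.9945375352840129
[[-1.     -0.0047  0.0082]
 [-0.0048  1.     -0.0013]
 [-0.0082 -0.0013 -1.    ]]
red 684 c [447.9  -1.7] wh [24.2 28.4] a 89.76 mean [447.3  -1.9] pca 176.85 z [85.5 87.6 89.1]
steel 1176 c [381.3  -2.9] wh [102.6  35.3] a 0.57 mean [369.7  -2.8] pca -179.53 z [41.9 43.8 45.3]
orange 125 yaw 2.53 shelf x [22.7 27.  31.8] shelf y 15.2 135.5 d [-4.3  4.4]
blue 179 yaw 3.96 shelf x [113.9 118.5 123.4] shelf y -134.2 -15.6 d [-4.6  4.6]
yellow 2246 yaw 4.35 shelf x [ 0.3 20.9 42.3] shelf y -308.0 165.1 d [-21.4  22.4]
orange 107 yaw 3.59 shelf x [20.  23.8 30.3] shelf y 21.4 136.4 d [-4.   6.4]
blue 104 yaw 3.32 shelf x [110.8 116.  122.9] shelf y -129.0 -11.8 d [-5.1  6.8]
yellow 923 yaw 4.75 shelf x [ 1.7 17.8 39.7] shelf y -261.1 163.0 d [-18.2  22.6]
```

View pics/d12.png

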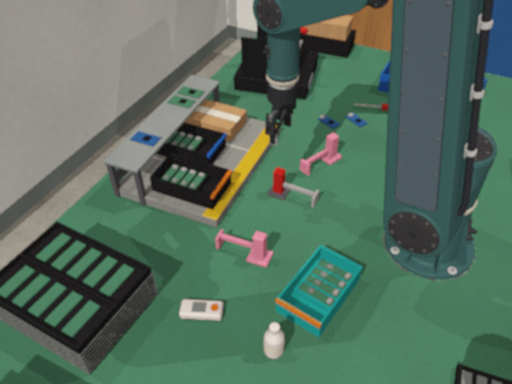

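View pics/w12.png

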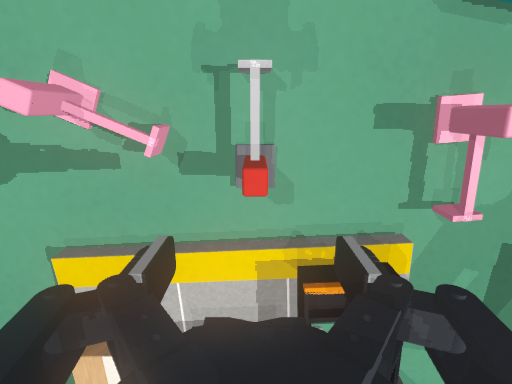

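The hook stands upright at (255,175) in the wrist view, the tray is on the strip, and the gripper is free. I'm handing in.

>>> apply_moves:
  claw: [85,85]
  slide:
    - [0,0,0]
    - [0,0,0]
  rot:
    - [0,0,0]
    - [0,0,0]

```text
clock: 18.8
ee_pos: [0.4478, -0.0022, 0.2101]
tcp_rot: [-0.002, 1.0, 0.0, -0.001]
contact_force: [-1.0, -0.4, -0.5]
finger_gap: 0.989
```

```bash
python3 -c "
from rig import env
print(env.close_job(), env.observe()['clock'])"
```

```text
the job is handed in; nothing more can be done
the job is handed in; nothing more can be done
```

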